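# Park the filling nozzle on its side-opening hook

## Robot

A 6-joint arm with a two-finger parallel gripper is mounted at the origin on the work surface. World frame = base frame: x ahead of the robot, y to its left, z up, the work surface at z = 0. Lengths are in mm, angles in rad, forces in N, time in s.
With the tool pointing down it reaches from about 350 to 775 mm from the base axis. Payload 7.3 kg.
Tool frame: the origin (TCP) lies between the finger pads; the fingertips stand 25 mm ahead of it and the grasp point (between the pads) lies 6 mm ahead of it; z points along the fingers, y is the line along which they close (so a half turn about z gives the same grasp; the last joint's range is limited). The gripper opens to 92 mm and grips with 3 to 60 N. Pads are 19 mm wide; open, the fingers measure 130 mm over their backs; the gripper's body (75 mm by 190 mm) begins 47 mm behind the grasp point.
Start: joints at [1.09, 0.342, 1.524, -0, 1.275, -0.146], TCP at [172.49, 495.873, 251.741] pointing down, gripper open.
Joint ranges: [-2.53, 2.53], [-0.77, 2.02], [0.04, 2.7], [-1, 4.14], [0.28, 2.66], [-3.11, 3.11]. Speed limits (rad/s): [2.57, 2.57, 3.14, 3.14, 3.14, 3.14].

## Interface

Orientations are given as [roll, pitch, yaw] about the fixed x, y, z axes, in that order (R = Rz(yaw) Ry(pitch) Rx(roll)).
In Python, from plant import bot gives the robot as it stands.
- The arm moves only by the tool play_rows, never from a script. Its argument "commands" is a list of rows, each an object of numbers: "x", "y", "z": the shift along the tool's x, y, z in m; "twist": the turn about the tool's z in degrees. In form: [{"x": .., "y": .., "z": .., "twist": ..}, ...]. A call has exactly 8 rows; each row is the pose to reach, as a shift and turn from the pose commanded when the call began, along the tool's axes at that moment; what a row does not reach only later rows make up. A row lasts 1/10 s, in which the tool goes at most 50 mm and 8.59 degrees, less where a joint would pass 70% of its speed; a pose out of reach is approached as far as the arm can. A call with a gripper value outside its range is refused whole. "jaw" is the closure, from 0 (fully open) to 1 (shut), set as the call begins (left out, the last holds). The fingers move at their own pace and stop on an object; the grip force is fixed at half the most. Time passes only in rows, so rows that repeat a pose let the fingers close, or fill a call up. It gives the time, the measured TCP pose, the force, the opening and the grip force at its end, in the units of the state.
- bot.get_obs(): the state, without advancing time (a new reading comes with each control period).
- bot.capture(name): name is "scene" or "top" or "wrist"; returns a dict with "pixels" (384x512x3 uint8, red, green, blue), "fx", "fy", "cx", "cy" (pixels), "eye" and "rotation" of the camera in the world. Camera axes: x right, y down, z forward; pixel columns grow to the right and rows downward; lengths in mm; the calibration is good to about 2 mm. A picture is of the moment at which its call begins. There is no depth.
- bot.close_job(): hands the job in; it is judged then, once.
The state is a dict: "time": time; "joint_positions": joint angles; "dq": joint speeds; "tau": joint torques, N m; "tool_pos": TCP position; "tcp_rot": TCP orientation; "contact_force": force on the tool from outside, world axes, zero at the start; "moment": the same for the moment, N m; "grip_width": finger opening in mm; "finger_force": force on a finger pad.
Only numpy, scipy, OpenCV 4.12 (cv2) and the standard library are available. Lean on these libraries where they do the work, as an engineer would, in place of code of your own. Each camera call takes 0.05 s, during which the arm holds its last target. There are 200 camera calls.

## Task

Lift the steel filling nozzle out of the rinse rest and hang it upright on the parking hook: rest its flange on the two prongs, slide it in sideways against the spring keeper, and let it drop fully home into the throat so that the keeper springs back over the flange. Do it gently, never loading the hook with more than about 20 N, do not drop the nozzle, and leave the other things on the bench where they are.

Things in the scene. Friction and masses are not known exactly. Their poses are not given: they have to be found in the camera images.
- nozzle: Bottle-filling nozzle, 0.3 kg, upright, z up. Origin: centre of flange underside. Flange: 38 mm diameter, z 0..6 mm. Tube below: 14 mm diameter down to z=-90, end tapered. Stem: 14 mm diameter, z 6..30. Black square grip 24x24 mm, faces square to its own x and y, z 30..70; stub 10 mm diameter, 6 mm tall, on top. Starts with flange on the rest, tube in its hole.
- rest: Rinse rest, fixed steel stand. Origin: on the bench under its centre. Base 110 x 110 mm; top plate 90 x 90 mm, top 105 mm above the bench, with a 22 mm hole in the middle, open below.
- hook: Parking hook, fixed. Origin: on the bench below the throat centre; own -x points out of the open mouth, +x to the round post (x=85 mm, top 150 mm high), z up. A grey fork is clamped on the post at a height this pose does not show: the prong tops (deck) lie 125 to 165 mm above the bench, to be seen or felt. Its rubber bush gives 0.2 mm per N down and along x. Base 12 mm thick. Shape: see the two points.
- throat (a point): Throat's centre line (hook frame x=y=0), always 145 mm above the bench, whatever the clamp height. The throat is a recess below the deck, x -22..+22 mm, 43 mm wide in y, 9 mm deep, where the flange drops flat. A slot for the tube, 17 mm wide, y=0, runs from the mouth through the throat's floor and ends at x=+8.5 mm. Highest part of the fork: 11.5 mm above the deck, from x=52 mm on.
- mouth (a point): Middle of the open mouth's tip: hook frame x=-80 mm, always 145 mm above the bench. The deck is the level top of two prongs either side of the slot, x=-62 to -22 mm, out to y=+-26 mm; the slot flares from x=-60 to its tip at -82 mm.
- keeper (a joint): Travel (m) of the spring keeper, a steel tongue 32 mm wide, 6.5 mm thick, underside 1.5 mm above the deck. At 0 its front edge is at hook x=+9 mm, over the throat's back: no straight drop. A flange sliding on the deck touches it with its centre at x=-10 mm and pushes it to +x, up to 16 mm, against 2.4 N plus 0.3 N per mm. It springs back by itself.
- beer: Capped brown bottle, 62 mm diameter, 200 mm tall, standing; origin under its centre. Bystander.
- jug: Steel mug, 90 mm diameter, 100 mm tall; origin under its centre. Bystander.
- spanner: Spanner lying flat along its own x. Bystander.
- captray: Open white tray 120 x 90 x 40 mm; origin under its centre. Bystander.
Things that resemble listed ones, but are neither listed nor needed, are in the scene too. There is more than one size of the hook; the job needs the largest.

How it is judged:
By the outcome, as a careful person would: the job done as asked, in the order asked, and still so for the second after the job is handed in, with the robot touching nothing.
It also fails if it takes over 72 s, if anything falls off the work surface, if the arm or the gripper's body presses on something with over 40 N, if the wrist force passes 120 N, or if a joint passes its speed limit or range.

## Working session

There is one attempt and no reset: what is moved stays moved. The work goes in short steps, Python scripts to look and compute and a tool call to move; the robot and the scene stay as the last step left them, time stands still between calls to the robot, and variables do not carry over. Pictures are saved under pics/ and viewed, at most 11 in all, crops included, and the job is handed in when it is done.

Besides the shell and the picture viewer there is one more tool, called after "Emit:" as a command line: name --argument value ..., lists and objects as JSON in quotes. play_rows: Moves the arm, as the interface text tells. Its arguments: {"type":"object","properties":{"commands":{"type":"array"},"jaw":{"type":"number"}},"required":["commands"]}

```bash
mkdir -p pics; ls
cat > h.py <<'E'
import numpy as np, cv2, json
from plant import bot
def cap(n,f):
    c=bot.capture(n); cv2.imwrite('pics/'+f+'.png',c['pixels'][:,:,::-1])
    np.savez('pics/'+f,**{k:np.array(v) for k,v in c.items()}); return c
def load(f): return dict(np.load('pics/'+f+'.npz'))
def ray(c,u,v):
    return np.array(c['rotation'])@np.array([(u-c['cx'])/c['fx'],(v-c['cy'])/c['fy'],1])
def atz(c,u,v,z):
    d=ray(c,u,v); e=np.array(c['eye']); return (e+d*(z-e[2])/d[2]).round(1)
def proj(c,p):
    q=np.array(c['rotation']).T@(np.array(p,float)-np.array(c['eye'])); return (np.array([c['fx']*q[0]/q[2]+c['cx'],c['fy']*q[1]/q[2]+c['cy']])).round(1)
E
python3 - <<'E'
from h import *
a=cap('scene','s0');b=cap('top','t0')
im=np.hstack([a['pixels'],b['pixels']])
for c in(a,b): print(c['fx'],c['cx'],c['cy'],np.round(c['eye'],1),np.round(c['rotation'],3).tolist())
o=bot.get_obs(); print(o)
E
```

```text
pics
433.8772759486066 254.76616579880096 198.15902467251394 [1150.7 -854.4  829.1] [-2.172, -0.008, 0.571]
378.5259746076891 251.8837306671776 186.8555626321212 [ 474.8   51.6 1367.8] [-3.075, 0.002, -1.57]
{'time': 0.1, 'joint_positions': array([ 1.09000990e+00,  3.42661067e-01,  1.52491833e+00,  2.06178394e-06,
        1.27538943e+00, -1.45970530e-01]), 'dq': array([ 0.00023224, -0.00188496, -0.00019594,  0.00095701,  0.00209563,
        0.0020408 ]), 'tau': array([ 2.59015542e-03, -4.32007527e+01, -2.44696587e+01,  7.20980228e-02,
        5.26655058e-02, -8.76867671e-05]), 'tool_pos': array([172.32465295, 495.56896545, 251.11137213]), 'tcp_rot': array([-3.14023140e+00, -2.02119805e-04,  2.80677602e+00]), 'contact_force': array([0.70734078, 0.4486045 , 0.07965058]), 'moment': array([ 0.00278328, -0.00196577, -0.00627801]), 'finger_force': 0.0, 'grip_width': 91.87254844116057}
```

View pics/s0.png

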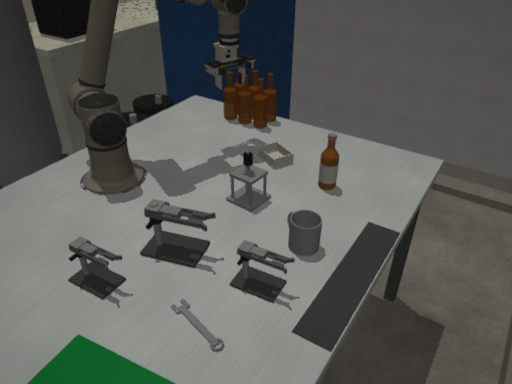

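View pics/t0.png

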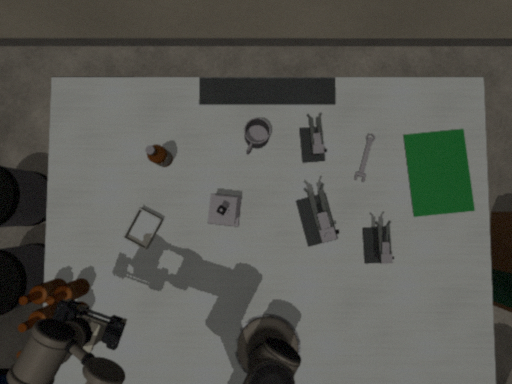

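Scene shows three forks: scene px (178,230), (262,268), (97,265) = top px (320,215), (313,138), (379,240). The middle one (320,215) looks largest; the nozzle is in the rest at top px (223,208). I'll confirm this in one enlarged crop.

```bash
cat >> h.py <<'E'
from scipy.spatial.transform import Rotation as Rn
_l=load
def load(f):
    c=_l(f); c['rotation']=Rn.from_euler('xyz',c['rotation']).as_matrix() if c['rotation'].ndim==1 else c['rotation']; return c
def crop(f,u0,u1,v0,v1,k):
    return cv2.resize(load(f)['pixels'][v0:v1,u0:u1,::-1],None,fx=k,fy=k,interpolation=cv2.INTER_CUBIC)
E
python3 - <<'E'
from h import *
A=crop('t0',290,400,100,270,3.5)
B=crop('t0',200,250,180,235,6); C=crop('s0',135,225,190,265,5)
W=np.zeros((600,800,3),np.uint8)
W[:595,:385]=A[:595,:385]; W[:220,390:590]=cv2.resize(B,(200,220));W[225:600,390:800]=C[:375,:410]
im=np.clip(W.astype(float)*1.7,0,255); cv2.imwrite('pics/c1.png',im)
t=load('t0');print(atz(t,320,215,0),atz(t,313,138,0),atz(t,379,240,0),atz(t,223,208,175))
E
```

```text
[ 464.7 -190.9    0. ] [ 745.1 -168.5    0. ] [ 375.4 -401.3    0. ] [487.8 145.  175. ][ WARN:0@0.210] global loadsave.cpp:1063 imwrite_ Unsupported depth image for selected encoder is fallbacked to CV_8U.
```

View pics/c1.png

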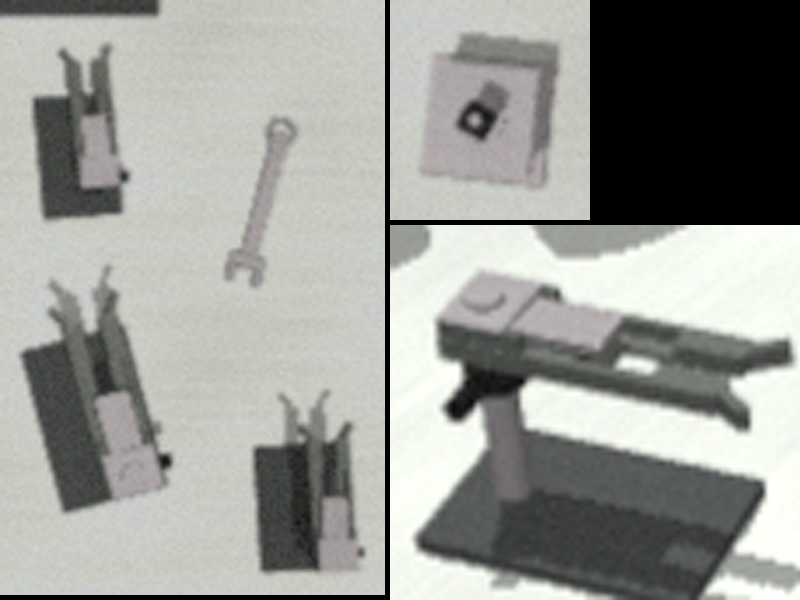

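Confirmed: the middle one (top px 320,215), clearly longer and wider than the other two, is the largest hook. The nozzle's black grip is at top px ~(222,210), rotated about 30°. Now I'll work out the wrist camera's mount and a first estimate of the move.

```bash
cat >> h.py <<'E'
def toolR(): return Rn.from_euler('xyz',bot.get_obs()['tcp_rot']).as_matrix()
def shift(p):
    o=bot.get_obs(); return (toolR().T@(np.array(p,float)-o['tool_pos'])).round(1)
E
python3 - <<'E'
from h import *
cap('wrist','w0'); w=load('w0'); R=toolR(); o=bot.get_obs()
print('cam in tool',(R.T@(w['eye']-o['tool_pos'])).round(1),(R.T@w['rotation']).round(2).tolist(),w['fx'])
t=load('t0');s=load('s0')
n=atz(t,221.75,210,175);print(n,proj(s,n))
for u,v in[(304.9,181.4),(320.6,176.6),(323.1,212.3),(327.1,228.9)]: print(atz(t,u,v,145))
print(shift([n[0]-0,n[1],300]))
E
```

```text
cam in tool [  79.3    0.2 -134.6] [[-0.0, -0.96, -0.29], [1.0, -0.0, -0.0], [0.0, -0.29, 0.96]] 269.79930173151524
[481.5 148.9 175. ] [246.4 152.8]
[ 574.3 -117.5  145. ]
[ 589.9 -168.5  145. ]
[ 474.4 -175.2  145. ]
[ 421.2 -187.5  145. ]
[-405.9 -225.9  -48.6]
```

Run:
```python
from h import *
t=load('t0');s=load('s0')
def tri(a,b):
    A=[];y=[]
    for c,p in((t,a),(s,b)):
        d=ray(c,*p);d/=np.linalg.norm(d);M=np.eye(3)-np.outer(d,d);A.append(M);y.append(M@c['eye'])
    return np.linalg.lstsq(np.vstack(A),np.hstack(y),rcond=None)[0].round(1)
for a,b in [((304.9,181.4),(206.4,230)),((320.6,176.6),(215,215)),((323.1,212.3),(179.6,211.6)),((327.1,228.9),(163,207))]: print(tri(a,b))
```

```text
[ 563.8 -136.7   93.3]
[ 589.6 -162.6  169.4]
[ 477.  -173.6  141.7]
[ 425.1 -184.3  143. ]
```

Emit:
play_rows --commands '[{"x": -0.03, "y": -0.02, "z": -0.02, "twist": 0}, {"x": -0.07, "y": -0.04, "z": -0.05, "twist": 0}, {"x": -0.11, "y": -0.06, "z": -0.05, "twist": 0}, {"x": -0.15, "y": -0.08, "z": -0.05, "twist": 0}, {"x": -0.19, "y": -0.1, "z": -0.05, "twist": 0}, {"x": -0.23, "y": -0.12, "z": -0.05, "twist": 0}, {"x": -0.27, "y": -0.14, "z": -0.05, "twist": 0}, {"x": -0.3, "y": -0.165, "z": -0.05, "twist": 0}]'

```text
time: 0.95
tool_pos: [403.2, 239.8, 301.4]
tcp_rot: [-3.142, 0.0, 2.806]
contact_force: [0.3, 0.4, -0.2]
grip_width: 91.8
finger_force: 0.0
```

Run:
```python
from h import *
cap('wrist','w1'); w=load('w1'); print(proj(w,[481.5,149,175]),proj(w,[481.5,149,111]),proj(w,[500,-165,145]))
```

```text
[199.2 281.4] [208.2 252.8] [ -4.4 344.5]
```

View pics/w1.png

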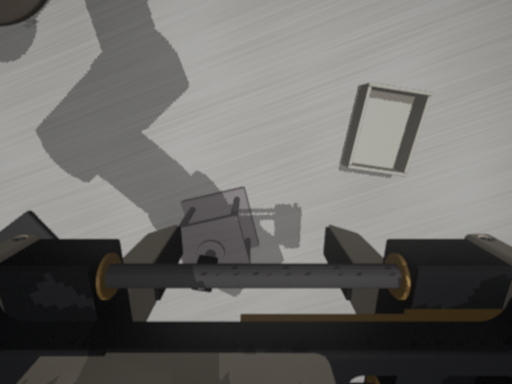

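The wrist view shows the rest (px ~215,230) with the grip hidden under the gripper at (205,270); the upper half of the image is what is clear. I'll shift so the nozzle falls in that part.

Emit:
play_rows --commands '[{"x": -0.03, "y": -0.01, "z": 0, "twist": 0}, {"x": -0.07, "y": -0.03, "z": 0, "twist": 0}, {"x": -0.11, "y": -0.045, "z": 0, "twist": 0}, {"x": -0.15, "y": -0.06, "z": 0.02, "twist": 0}, {"x": -0.17, "y": -0.06, "z": 0.04, "twist": 0}, {"x": -0.17, "y": -0.06, "z": 0.06, "twist": 0}, {"x": -0.17, "y": -0.06, "z": 0.06, "twist": 0}, {"x": -0.17, "y": -0.06, "z": 0.06, "twist": 0}]'

```text
time: 1.8
tool_pos: [542.2, 129.2, 241.9]
tcp_rot: [-3.141, -0.001, 2.807]
contact_force: [0.0, 0.8, 0.7]
grip_width: 91.8
finger_force: 0.0
```

Run:
```python
from h import *
cap('wrist','w2'); w=load('w2'); p=proj(w,[481.5,149,175]);print(p)
u,v=map(int,p)
g=w['pixels'][max(v-60,0):v+60,u-60:u+60]
lo=(g.max(2)<60).astype(np.uint8)
cs,_=cv2.findContours(lo,cv2.RETR_EXTERNAL,cv2.CHAIN_APPROX_NONE)
for c in sorted(cs,key=cv2.contourArea)[-3:]: print(cv2.contourArea(c),cv2.minAreaRect(c),)
print(u-60,max(v-60,0))
W=np.hstack([crop('w2',u-75,u+75,max(v-75,0),max(v-75,0)+150,4)]); cv2.imwrite('pics/c2.png',cv2.convertScaleAbs(W,alpha=1.6))
```

```text
[250.7 133.3]
944.5 ((65.02400207519531, 59.868003845214844), (31.304954528808594, 32.6465950012207), 10.30484676361084)
190 73
```

View pics/c2.png

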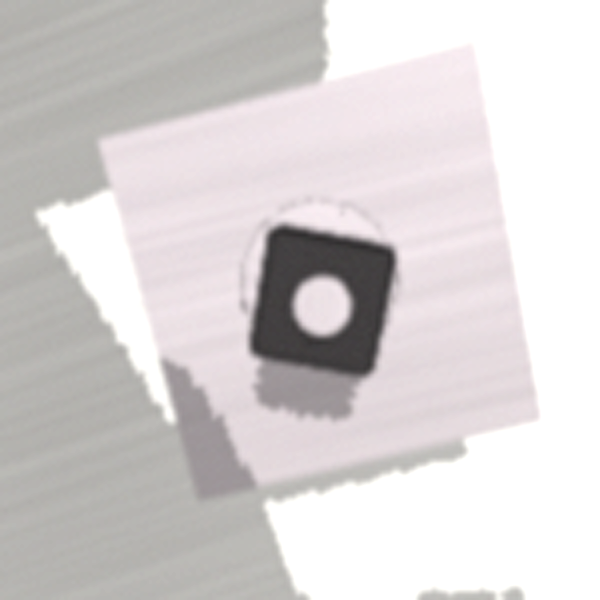

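The crop shows the black grip with its steel stub at wrist px (255.7,134.5), its faces turned about 10° clockwise in the image, and the flange behind it on the plate.

Run:
```python
from h import *
w=load('w2'); n=atz(w,255.75,134.5,181); print(n, shift([n[0],n[1],161]))
```

```text
[483.1 152.3 181. ] [63.7  2.1 81.6]
```

Emit:
play_rows --commands '[{"x": 0.025, "y": 0.001, "z": 0, "twist": 5}, {"x": 0.05, "y": 0.002, "z": 0, "twist": 10}, {"x": 0.063, "y": 0.001, "z": 0.01, "twist": 10}, {"x": 0.063, "y": 0.001, "z": 0.03, "twist": 10}, {"x": 0.063, "y": 0.001, "z": 0.055, "twist": 10}, {"x": 0.063, "y": 0.001, "z": 0.075, "twist": 10}, {"x": 0.063, "y": 0.001, "z": 0.081, "twist": 10}, {"x": 0.063, "y": 0.001, "z": 0.081, "twist": 10}]'

```text
time: 2.65
tool_pos: [483.3, 150.9, 161.3]
tcp_rot: [3.141, 0.0, 2.633]
contact_force: [0.9, 0.6, 0.8]
grip_width: 91.9
finger_force: 0.0
```

Emit:
play_rows --commands '[{"x": 0, "y": 0, "z": 0, "twist": 0}, {"x": 0, "y": 0, "z": 0, "twist": 0}, {"x": 0, "y": 0, "z": 0, "twist": 0}, {"x": 0, "y": 0, "z": 0, "twist": 0}, {"x": 0, "y": 0, "z": 0, "twist": 0}, {"x": 0, "y": 0, "z": 0, "twist": 0}, {"x": 0, "y": 0, "z": 0, "twist": 0}, {"x": 0, "y": 0, "z": 0, "twist": 0}]' --jaw 1

```text
time: 3.45
tool_pos: [483.3, 150.6, 160.7]
tcp_rot: [3.142, -0.0, 2.632]
contact_force: [-0.4, -0.8, 0.1]
grip_width: 32.3
finger_force: 0.0
```

Emit:
play_rows --commands '[{"x": 0, "y": 0, "z": 0, "twist": 0}, {"x": 0, "y": 0, "z": 0, "twist": 0}, {"x": 0, "y": 0, "z": 0, "twist": 0}, {"x": 0, "y": 0, "z": 0, "twist": 0}, {"x": 0, "y": 0, "z": 0, "twist": 0}, {"x": 0, "y": 0, "z": -0.003, "twist": 0}, {"x": 0, "y": 0, "z": -0.01, "twist": 0}, {"x": 0, "y": 0, "z": -0.02, "twist": 0}]'

```text
time: 4.25
tool_pos: [482.9, 150.5, 181.0]
tcp_rot: [-3.141, -0.001, 2.632]
contact_force: [-0.1, 0.4, -2.4]
grip_width: 23.6
finger_force: 30.0
```

Emit:
play_rows --commands '[{"x": 0, "y": 0, "z": -0.025, "twist": 0}, {"x": 0, "y": 0, "z": -0.055, "twist": 0}, {"x": 0, "y": 0, "z": -0.09, "twist": 0}, {"x": 0, "y": 0, "z": -0.12, "twist": -7}, {"x": 0, "y": 0, "z": -0.145, "twist": -15}, {"x": 0, "y": 0, "z": -0.16, "twist": -23}, {"x": 0, "y": 0, "z": -0.165, "twist": -31}, {"x": 0, "y": 0, "z": -0.165, "twist": -39}]'

```text
time: 5.05
tool_pos: [483.4, 150.6, 347.8]
tcp_rot: [-3.142, 0.003, -2.964]
contact_force: [-0.2, 0.1, -3.2]
grip_width: 23.8
finger_force: 30.0
```

Run:
```python
from h import *
print(shift([608+20,-137+5,340]),bot.get_obs()['tcp_rot'])
```

```text
[ -92.5 -303.6    8.1] [-3.14153754e+00  3.11515226e-03 -2.96449259e+00]
```

Emit:
play_rows --commands '[{"x": -0.006, "y": -0.02, "z": 0, "twist": 0}, {"x": -0.018, "y": -0.06, "z": 0, "twist": -1}, {"x": -0.033, "y": -0.108, "z": 0, "twist": -2}, {"x": -0.048, "y": -0.157, "z": 0, "twist": -3}, {"x": -0.063, "y": -0.206, "z": 0, "twist": -4}, {"x": -0.077, "y": -0.254, "z": 0, "twist": -5}, {"x": -0.087, "y": -0.288, "z": 0, "twist": -5}, {"x": -0.092, "y": -0.303, "z": 0, "twist": -5}]'

```text
time: 5.85
tool_pos: [626.1, -136.2, 345.4]
tcp_rot: [-3.141, -0.001, -2.887]
contact_force: [0.1, 1.5, -2.5]
grip_width: 23.7
finger_force: 30.0
```

Run:
```python
from h import *
cap('wrist','w3'); w=load('w3')
W=crop('w3',56,456,0,290,2); cv2.imwrite('pics/c3.png',cv2.convertScaleAbs(W,alpha=1.5)); print(bot.get_obs()['tool_pos'],proj(w,[483,-172.6,145]))
```

```text
[ 626.48793164 -137.06107005  345.06397648] [253.7  46.9]
```

View pics/c3.png

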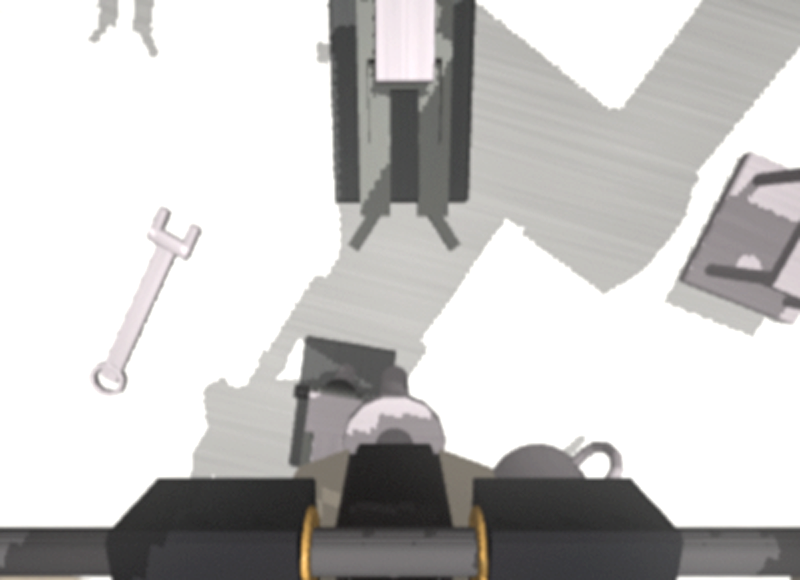

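The view shows the big hook almost aligned with the image: prong tips at wrist px (232.5,123.5) and (284.5,123.5), keeper front edge at about (258,41), slot centre column ~258. The flange of the held nozzle is at (252,205).

Run:
```python
from h import *
w=load('w3')
for z in (115,125,135,145,155,165,175):
    a=atz(w,258.5,123.5,z);k=atz(w,258,41,z+8);d=k-a
    print(z,a,k,np.hypot(d[0],d[1]).round(1),'yaw',np.degrees(np.arctan2(d[1],d[0])).round(2),'slot',np.linalg.norm(atz(w,250.5,90,z)-atz(w,265,90,z)).round(1))
# edges per row: slot dark, profile
p=w['pixels'].astype(int).sum(2)
for v in (60,75,90,98): print(v,p[v,225:295].tolist())
print(bot.get_obs()['tool_pos'],bot.get_obs()['tcp_rot'])
```

```text
115 [ 562.5 -145.3  115. ] [ 471.4 -170.4  123. ] 94.5 yaw -164.6 slot 18.4
125 [ 562.1 -145.6  125. ] [ 473.5 -170.   133. ] 91.9 yaw -164.6 slot 17.9
135 [ 561.8 -145.9  135. ] [ 475.7 -169.6  143. ] 89.3 yaw -164.61 slot 17.4
145 [ 561.4 -146.1  145. ] [ 477.9 -169.2  153. ] 86.6 yaw -164.54 slot 16.9
155 [ 561.1 -146.4  155. ] [ 480.1 -168.8  163. ] 84.0 yaw -164.54 slot 16.3
165 [ 560.7 -146.7  165. ] [ 482.3 -168.4  173. ] 81.3 yaw -164.53 slot 15.8
175 [ 560.4 -147.   175. ] [ 484.5 -168.   183. ] 78.8 yaw -164.53 slot 15.4
60 [179, 153, 150, 147, 151, 149, 151, 149, 147, 175, 261, 314, 331, 330, 321, 296, 315, 326, 329, 329, 331, 330, 329, 331, 326, 286, 204, 151, 145, 146, 147, 142, 147, 145, 143, 142, 147, 145, 144, 149, 180, 205, 212, 212, 210, 212, 209, 208, 210, 208, 192, 189, 202, 209, 213, 199, 162, 140, 140, 140, 138, 141, 142, 141, 136, 141, 230, 347, 388, 392]
75 [187, 164, 156, 152, 154, 154, 156, 153, 153, 167, 237, 306, 330, 330, 330, 332, 329, 330, 331, 332, 333, 331, 334, 332, 328, 286, 207, 153, 151, 148, 151, 147, 146, 150, 147, 148, 147, 148, 150, 148, 178, 
[... 246 characters left out ...]
7, 237, 226, 216, 220, 219, 212, 179, 159, 153, 152, 149, 152, 154, 154, 153, 149, 151, 151, 150, 154, 181, 210, 217, 217, 216, 216, 215, 215, 216, 213, 216, 214, 215, 213, 208, 177, 153, 147, 143, 145, 146, 150, 148, 145, 156, 250, 353, 389, 389, 386]
98 [203, 180, 170, 166, 162, 162, 163, 163, 160, 160, 198, 295, 330, 330, 317, 262, 227, 222, 221, 220, 222, 220, 221, 219, 222, 214, 178, 157, 154, 153, 153, 152, 155, 153, 153, 153, 151, 152, 150, 155, 190, 214, 217, 217, 216, 218, 214, 217, 216, 216, 216, 215, 218, 215, 210, 178, 156, 147, 151, 149, 150, 147, 149, 146, 185, 300, 379, 399, 400, 399]
[ 626.48793164 -137.06107005  345.06397648] [-3.14046331e+00 -7.90083331e-04 -2.88724615e+00]
```

Run:
```python
from h import *
w=load('w3');p=w['pixels'].astype(int).sum(2)
for v in (202,208,214): print(v,p[v,220:286].tolist())
for v in (188,192): print(v,p[v,240:266].tolist())
o=bot.get_obs();R=toolR()
T=lambda q:(R.T@(q-o['tool_pos'])).round(1)
print('TCP ax at flange',proj(w,o['tool_pos']+R@[0,0,50]),'tube end',proj(w,o['tool_pos']+R@[0,0,145]), proj(w,o['tool_pos']+R@[19,0,50]))
for z in(130,140,150): print(z,[T(atz(w,258,v,z)) for v in(60,98)],'tip',T(atz(w,258.5,123.5,z)),'keeper',T(atz(w,258,41,z+8)))
print('flange lateral per px',T(atz(w,253,208,292)),T(atz(w,254,208,292)))
```

```text
202 [310, 310, 310, 307, 311, 309, 313, 310, 308, 307, 311, 310, 307, 309, 304, 283, 262, 278, 326, 374, 411, 443, 459, 465, 464, 465, 462, 462, 463, 462, 462, 463, 463, 466, 462, 464, 466, 465, 465, 466, 466, 468, 466, 465, 460, 445, 411, 368, 349, 392, 481, 552, 576, 577, 578, 576, 578, 574, 575, 576, 574, 574, 575, 574, 577, 577]
208 [309, 307, 309, 307, 309, 307, 310, 305, 307, 298, 275, 259, 312, 389, 438, 449, 450, 450, 450, 450, 448, 450, 450, 453, 435, 373, 320, 311, 325, 330, 330, 330, 343, 380, 402, 407, 394, 344, 316, 310, 315, 328, 333, 332, 345, 384, 404, 407, 404, 415, 421, 363, 304, 266, 295, 419, 530, 561, 562, 560, 562, 561, 561, 563, 566, 565]
214 [316, 313, 313, 312, 311, 311, 312, 307, 304, 349, 419, 439, 412, 400, 403, 425, 437, 438, 438, 447, 433, 372, 344, 362, 335, 311, 307, 303, 287, 271, 256, 243, 240, 242, 239, 253, 268, 283, 300, 307, 309, 310, 309, 311, 312, 311, 308, 311, 311, 313, 310, 312, 311, 312, 314, 305, 320, 434, 538, 574, 577, 578, 580, 582, 582, 580]
188 [171, 169, 170, 173, 170, 172, 181, 189, 198, 199, 201, 202, 202, 205, 201, 205, 201, 199, 205, 298, 451, 552, 583, 586, 583, 583]
192 [213, 197, 181, 172, 167, 171, 181, 196, 204, 209, 213, 221, 224, 230, 229, 232, 232, 211, 197, 287, 475, 561, 575, 573, 574, 575]
TCP ax at flange [251.5 223. ] tube end [251.9 188.1] [251.5 198.7]
130 [array([136.8,   7. , 215.2]), array([ 94.7,   7.3, 215.1])] tip [ 64.4   8.1 215.1] keeper [155.1   6.8 207.2]
140 [array([135.2,   6.9, 205.2]), array([ 94.2,   7.2, 205.1])] tip [ 64.9   7.9 205.1] keeper [152.9   6.6 197.2]
150 [array([133.6,   6.7, 195.2]), array([ 93.8,   6.9, 195.1])] tip [ 65.3   7.7 195.1] keeper [150.6   6.4 187.2]
flange lateral per px [10.7  1.1 53.1] [10.8  1.8 53.1]
```

Emit:
play_rows --commands '[{"x": 0.01, "y": 0.003, "z": 0.005, "twist": -0.3}, {"x": 0.02, "y": 0.0062, "z": 0.02, "twist": -0.5}, {"x": 0.02, "y": 0.0062, "z": 0.045, "twist": -0.5}, {"x": 0.02, "y": 0.0062, "z": 0.07, "twist": -0.5}, {"x": 0.02, "y": 0.0062, "z": 0.095, "twist": -0.5}, {"x": 0.02, "y": 0.0062, "z": 0.112, "twist": -0.5}, {"x": 0.02, "y": 0.0062, "z": 0.117, "twist": -0.5}, {"x": 0.02, "y": 0.0062, "z": 0.117, "twist": -0.5}]'

```text
time: 6.7
tool_pos: [604.4, -131.0, 228.8]
tcp_rot: [3.141, -0.001, -2.874]
contact_force: [-0.1, 0.1, -2.0]
grip_width: 24.0
finger_force: 30.0
```

Run:
```python
from h import *
cap('wrist','w4'); w=load('w4')
W=crop('w4',56,456,0,290,2); cv2.imwrite('pics/c4.png',cv2.convertScaleAbs(W,alpha=1.5)); o=bot.get_obs();print(o['tool_pos'],o['tcp_rot'],o['contact_force'])
```

```text
[ 604.90768976 -131.22440729  229.7314784 ] [-3.14110500e+00  8.71462459e-04 -2.87393994e+00] [-0.01393991  0.53237694 -1.9786259 ]
```

View pics/c4.png

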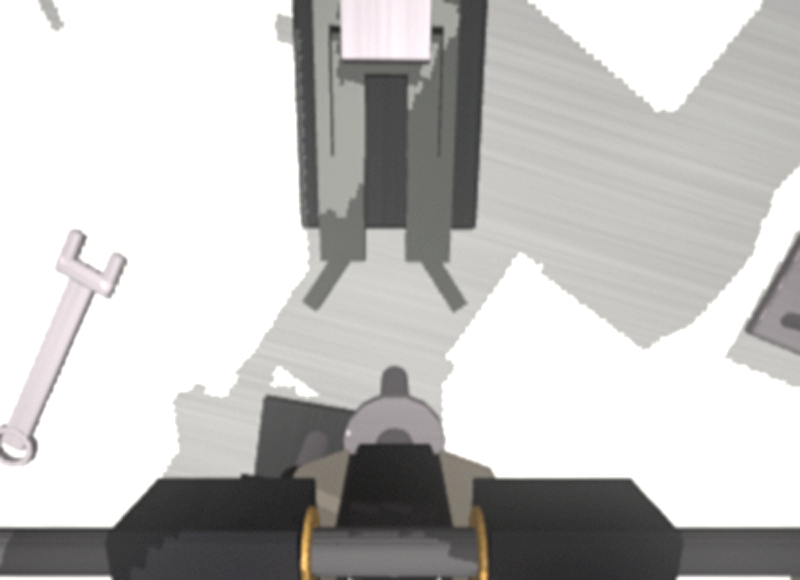

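The view shows the tapered tube and flange at wrist col ~252.7 and the slot centred at col ~249, with tips at (212,151)/(285,151), keeper front at row ~30 and slot end at row ~37. I'll compute the residual lateral offset.

Run:
```python
from h import *
w=load('w4');p=cv2.GaussianBlur(w['pixels'].astype(np.float32).sum(2),(1,5),0)
def edges(v,a,b):
    r=np.diff(p[v,a:b]); i=[k for k in range(1,len(r)-1) if abs(r[k])>22 and abs(r[k])>=abs(r[k-1]) and abs(r[k])>abs(r[k+1])]
    return [(round(a+k+.5+(0.5*(abs(r[k+1])-abs(r[k-1]))/(2*abs(r[k])-abs(r[k-1])-abs(r[k+1])+1e-6)),1),int(r[k])) for k in i]
for v in (60,80,100,108,120,125): print(v,edges(v,200,300))
for v in(190,196,204,210,214): print(v,edges(v,220,290))
o=bot.get_obs();R=toolR();T=lambda q:(R.T@(q-o['tool_pos'])).round(1)
print(w['cx'],'ax',proj(w,o['tool_pos']+R@[0,0,50]),proj(w,o['tool_pos']+R@[19,0,50]))
for z in(125,135,145,155): print(z,[T(atz(w,249,v,z))[:2] for v in(60,110)],'tip',T(atz(w,248.5,151,z)),'keeper',T(atz(w,249,29.5,z+8)),'slotend',T(atz(w,249,37.5,z-9)),'w52',52/np.linalg.norm(atz(w,216,80,z)-atz(w,280,80,z)))
print(p[20:70,249].astype(int).tolist()); print(p[100:130,230].astype(int).tolist())
```

```text
60 [(np.float32(203.9), -174), (np.float32(207.2), -24), (np.float32(213.5), 99), (np.float32(220.4), -75), (np.float32(222.6), 66), (np.float32(238.0), -77), (np.float32(259.3), 33), (np.float32(274.5), -33), (np.float32(276.5), 25), (np.float32(283.2), -29), (np.float32(296.3), 132)]
80 [(np.float32(204.6), -167), (np.float32(208.3), -28), (np.float32(214.0), 70), (np.float32(237.6), -84), (np.float32(259.3), 32), (np.float32(282.5), -35), (np.float32(295.3), 127)]
100 [(np.float32(205.2), -161), (np.float32(208.6), -27), (np.float32(214.6), 84), (np.float32(230.2), -41), (np.float32(237.3), -42), (np.float32(258.9), 29), (np.float32(281.7), -36), (np.float32(294.3), 118)]
108 [(np.float32(205.8), -177), (np.float32(208.6), -23), (np.float32(214.5), 37), (np.float32(223.6), 33), (np.float32(228.7), -32), (np.float32(237.4), -43), (np.float32(258.6), 41), (np.float32(281.3), -29), (np.float32(293.6), 123)]
120 [(np.float32(209.2), -67), (np.float32(215.6), -80), (np.float32(238.6), 111), (np.float32(257.9), -77), (np.float32(280.6), 96)]
125 [(np.float32(209.3), -82), (np.float32(21
[... 841 characters left out ...]
88
145 [array([115.6,  -2.4]), array([80.5, -2.5])] tip [48.9 -3.  84.7] keeper [133.3  -2.2  76.6] slotend [132.4  -2.4  93.6] w52 1.0831030103941095
155 [array([113.9,  -2.2]), array([80.5, -2.4])] tip [50.4 -2.9 74.7] keeper [130.8  -2.   66.6] slotend [130.   -2.3  83.6] w52 1.1371126259479505
[498, 498, 499, 499, 499, 500, 499, 484, 435, 347, 255, 202, 195, 205, 210, 201, 176, 146, 131, 132, 139, 142, 142, 142, 142, 141, 142, 142, 143, 144, 144, 144, 144, 143, 144, 145, 145, 146, 146, 146, 146, 147, 148, 148, 148, 147, 147, 149, 150, 149]
[301, 284, 273, 264, 252, 241, 235, 232, 231, 229, 228, 229, 229, 229, 229, 230, 231, 232, 232, 232, 232, 232, 232, 232, 232, 232, 232, 232, 232, 240]
```

Emit:
play_rows --commands '[{"x": 0.008, "y": -0.0015, "z": 0, "twist": 0}, {"x": 0.018, "y": -0.0033, "z": 0, "twist": 0}, {"x": 0.026, "y": -0.0033, "z": 0, "twist": 0}, {"x": 0.03, "y": -0.0033, "z": 0, "twist": 0}, {"x": 0.03, "y": -0.0033, "z": 0, "twist": 0}, {"x": 0.03, "y": -0.0033, "z": 0, "twist": 0}, {"x": 0.03, "y": -0.0033, "z": 0, "twist": 0}, {"x": 0.03, "y": -0.0033, "z": 0, "twist": 0}]'

```text
time: 7.55
tool_pos: [576.8, -142.4, 228.6]
tcp_rot: [3.141, 0.0, -2.874]
contact_force: [0.4, 0.3, -3.5]
grip_width: 24.1
finger_force: 30.0
```

```bash
cat >> h.py <<'E'
def edges(p,v,a,b):
    r=np.diff(p[v,a:b]); i=[k for k in range(1,len(r)-1) if abs(r[k])>22 and abs(r[k])>=abs(r[k-1]) and abs(r[k])>abs(r[k+1])]
    return [(float(round(a+k+.5+(0.5*(abs(r[k+1])-abs(r[k-1]))/(2*abs(r[k])-abs(r[k-1])-abs(r[k+1])+1e-6)),1)),int(r[k])) for k in i]
E
python3 - <<'E'
from h import *
cap('wrist','w5'); w=load('w5');p=cv2.GaussianBlur(w['pixels'].astype(np.float32).sum(2),(1,5),0)
for v in (70,90,110,130,140,150): print(v,edges(p,v,200,300))
for v in(188,192,196,210): print(v,edges(p,v,220,290))
o=bot.get_obs();R=toolR();T=lambda q:(R.T@(q-o['tool_pos'])).round(1)
print(o['tool_pos'],o['tcp_rot'],proj(w,o['tool_pos']+R@[0,0,50]))
for z in(135,142): print(z,[T(atz(w,252.7,v,z)) for v in(70,110,150)])
print(p[20:100,253].astype(int).tolist())
E
```

```text
70 [(207.39999389648438, -167), (211.1999969482422, -22), (219.0, 73), (225.5, -59), (227.60000610351562, 60), (230.8000030517578, -57), (232.5, 157), (259.20001220703125, -60), (262.6000061035156, -31), (274.6000061035156, -66), (279.5, -40), (281.5, 27), (288.0, -28)]
90 [(208.0, -163), (219.5, 98), (226.6999969482422, -64), (242.89999389648438, -78), (263.6000061035156, 41), (278.3999938964844, -33), (280.6000061035156, 30), (287.1000061035156, -25)]
110 [(208.89999389648438, -173), (212.5, -26), (219.89999389648438, 66), (226.8000030517578, -45), (228.3000030517578, 53), (234.3000030517578, -44), (242.6999969482422, -33), (263.5, 35), (277.8999938964844, -23), (279.3999938964844, 28), (286.20001220703125, -27), (296.8999938964844, 106)]
130 [(209.8000030517578, -178), (213.60000610351562, -24), (220.5, 32), (242.60000610351562, -41), (263.6000061035156, 39), (285.5, -30), (295.70001220703125, 114)]
140 [(211.39999389648438, -75), (220.89999389648438, -72), (243.39999389648438, 87), (262.3999938964844, -90), (284.70001220703125, 86)]
150 [(202.89999389648438, -43), (204.5, -63), (
[... 385 characters left out ...]
 576.80749625 -142.43057212  228.56980939] [ 3.14145815e+00  1.44438199e-05 -2.87403637e+00] [252.8 222.9]
135 [array([ 1.096e+02, -1.000e-01,  9.360e+01]), array([80. , -0. , 93.6]), array([47.8, -0. , 93.6])]
142 [array([108.7,  -0. ,  86.6]), array([80. , -0. , 86.6]), array([48.8, -0.1, 86.6])]
[518, 518, 518, 519, 520, 519, 519, 521, 522, 522, 522, 522, 522, 523, 524, 525, 525, 525, 524, 524, 523, 524, 524, 525, 525, 526, 526, 526, 526, 527, 527, 528, 528, 529, 529, 530, 530, 530, 530, 530, 530, 530, 530, 531, 532, 532, 531, 532, 533, 533, 533, 530, 511, 457, 366, 276, 222, 198, 180, 162, 154, 153, 154, 154, 154, 154, 155, 156, 156, 156, 157, 157, 157, 158, 158, 158, 158, 158, 159, 159]
```

Slot and nozzle columns now agree within 0.3 px (253.0 against 252.9). Entering the mouth above the deck.

Emit:
play_rows --commands '[{"x": 0.006, "y": 0, "z": 0, "twist": 0}, {"x": 0.014, "y": 0, "z": 0, "twist": 0}, {"x": 0.022, "y": 0, "z": 0, "twist": 0}, {"x": 0.03, "y": 0.0002, "z": 0, "twist": 0}, {"x": 0.038, "y": 0.0002, "z": 0, "twist": 0}, {"x": 0.046, "y": 0.0002, "z": 0, "twist": 0}, {"x": 0.051, "y": 0.0002, "z": 0, "twist": 0}, {"x": 0.053, "y": 0.0002, "z": 0, "twist": 0}]'

```text
time: 8.4
tool_pos: [524.9, -156.5, 228.9]
tcp_rot: [3.142, 0.0, -2.875]
contact_force: [0.2, -0.3, -1.9]
grip_width: 23.8
finger_force: 30.0
```

Emit:
play_rows --commands '[{"x": 0, "y": 0, "z": 0, "twist": 0}, {"x": 0, "y": 0, "z": 0, "twist": 0}, {"x": 0, "y": 0, "z": 0.003, "twist": 0}, {"x": 0, "y": 0, "z": 0.007, "twist": 0}, {"x": 0, "y": 0, "z": 0.011, "twist": 0}, {"x": 0, "y": 0, "z": 0.014, "twist": 0}, {"x": 0, "y": 0, "z": 0.016, "twist": 0}, {"x": 0, "y": 0, "z": 0.016, "twist": 0}]'

```text
time: 9.2
tool_pos: [525.3, -156.3, 212.3]
tcp_rot: [3.141, -0.0, -2.874]
contact_force: [0.4, -1.0, -1.8]
grip_width: 24.2
finger_force: 30.0
```

Emit:
play_rows --commands '[{"x": 0, "y": 0, "z": 0.001, "twist": 0}, {"x": 0, "y": 0, "z": 0.002, "twist": 0}, {"x": 0, "y": 0, "z": 0.003, "twist": 0}, {"x": 0, "y": 0, "z": 0.004, "twist": 0}, {"x": 0, "y": 0, "z": 0.005, "twist": 0}, {"x": 0, "y": 0, "z": 0.006, "twist": 0}, {"x": 0, "y": 0, "z": 0.006, "twist": 0}, {"x": 0, "y": 0, "z": 0.006, "twist": 0}]'

```text
time: 10.0
tool_pos: [525.5, -156.3, 206.7]
tcp_rot: [3.142, 0.0, -2.874]
contact_force: [0.3, -0.7, -2.8]
grip_width: 23.9
finger_force: 30.0
```

Run:
```python
from h import *
cap('wrist','w6');cap('scene','s6')
A=crop('s6',130,230,150,240,8); cv2.imwrite('pics/c6.png',cv2.convertScaleAbs(A[:600,:800],alpha=1.5))
F=[]
for i in range(8): F.append(bot.get_obs()['contact_force'])
print(np.mean(F,0).round(2))
```

```text
[-0.    0.2  -2.15]
```

View pics/c6.png

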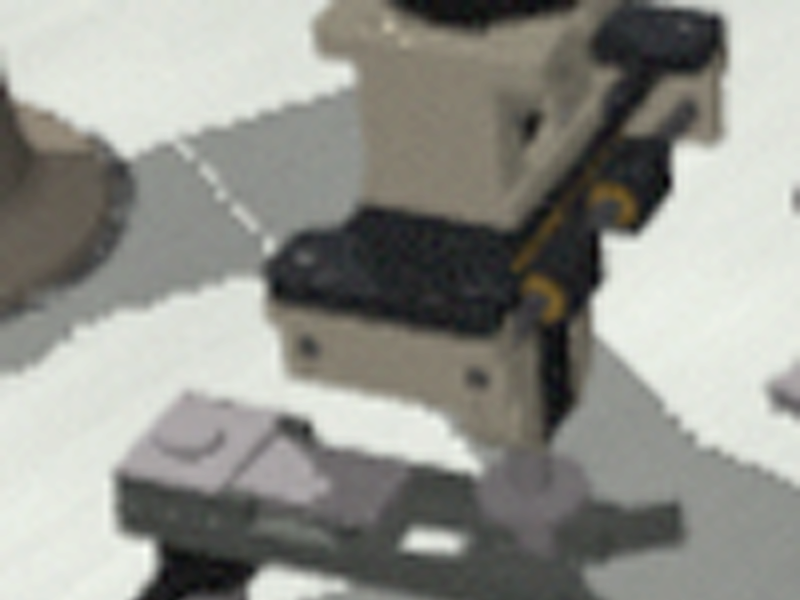

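The picture shows the flange (crop ~530,490) a little above the prongs, tube in the slot. Continuing down in small steps.

Emit:
play_rows --commands '[{"x": 0, "y": 0, "z": 0.0007, "twist": 0}, {"x": 0, "y": 0, "z": 0.0014, "twist": 0}, {"x": 0, "y": 0, "z": 0.0021, "twist": 0}, {"x": 0, "y": 0, "z": 0.0028, "twist": 0}, {"x": 0, "y": 0, "z": 0.0035, "twist": 0}, {"x": 0, "y": 0, "z": 0.004, "twist": 0}, {"x": 0, "y": 0, "z": 0.004, "twist": 0}, {"x": 0, "y": 0, "z": 0.004, "twist": 0}]'

```text
time: 10.9
tool_pos: [525.5, -156.3, 202.7]
tcp_rot: [3.142, 0.0, -2.874]
contact_force: [0.3, 0.2, -3.1]
grip_width: 24.2
finger_force: 30.0
```

Emit:
play_rows --commands '[{"x": 0, "y": 0, "z": 0.0004, "twist": 0}, {"x": 0, "y": 0, "z": 0.0008, "twist": 0}, {"x": 0, "y": 0, "z": 0.0012, "twist": 0}, {"x": 0, "y": 0, "z": 0.0016, "twist": 0}, {"x": 0, "y": 0, "z": 0.002, "twist": 0}, {"x": 0, "y": 0, "z": 0.002, "twist": 0}, {"x": 0, "y": 0, "z": 0.002, "twist": 0}, {"x": 0, "y": 0, "z": 0.002, "twist": 0}]'

```text
time: 11.7
tool_pos: [525.5, -156.3, 200.7]
tcp_rot: [3.142, 0.0, -2.874]
contact_force: [0.6, -0.8, -3.7]
grip_width: 23.9
finger_force: 30.0
```

Flange at ~145 mm, no contact yet.

Emit:
play_rows --commands '[{"x": 0, "y": 0, "z": 0.0004, "twist": 0}, {"x": 0, "y": 0, "z": 0.0008, "twist": 0}, {"x": 0, "y": 0, "z": 0.0012, "twist": 0}, {"x": 0, "y": 0, "z": 0.0016, "twist": 0}, {"x": 0, "y": 0, "z": 0.002, "twist": 0}, {"x": 0, "y": 0, "z": 0.002, "twist": 0}, {"x": 0, "y": 0, "z": 0.002, "twist": 0}, {"x": 0, "y": 0, "z": 0.002, "twist": 0}]'

```text
time: 12.5
tool_pos: [525.5, -156.3, 198.7]
tcp_rot: [3.142, 0.0, -2.874]
contact_force: [-0.3, -0.2, -2.9]
grip_width: 23.8
finger_force: 30.0
```

Emit:
play_rows --commands '[{"x": 0, "y": 0, "z": 0.0004, "twist": 0}, {"x": 0, "y": 0, "z": 0.0008, "twist": 0}, {"x": 0, "y": 0, "z": 0.0012, "twist": 0}, {"x": 0, "y": 0, "z": 0.0015, "twist": 0}, {"x": 0, "y": 0, "z": 0.0015, "twist": 0}, {"x": 0, "y": 0, "z": 0.0015, "twist": 0}, {"x": 0, "y": 0, "z": 0.0015, "twist": 0}, {"x": 0, "y": 0, "z": 0.0015, "twist": 0}]'

```text
time: 13.3
tool_pos: [525.5, -156.3, 197.2]
tcp_rot: [3.141, 0.0, -2.874]
contact_force: [-0.0, 0.0, -2.4]
grip_width: 23.8
finger_force: 30.0
```

Emit:
play_rows --commands '[{"x": 0, "y": 0, "z": 0.0004, "twist": 0}, {"x": 0, "y": 0, "z": 0.0008, "twist": 0}, {"x": 0, "y": 0, "z": 0.0012, "twist": 0}, {"x": 0, "y": 0, "z": 0.0015, "twist": 0}, {"x": 0, "y": 0, "z": 0.0015, "twist": 0}, {"x": 0, "y": 0, "z": 0.0015, "twist": 0}, {"x": 0, "y": 0, "z": 0.0015, "twist": 0}, {"x": 0, "y": 0, "z": 0.0015, "twist": 0}]'

```text
time: 14.1
tool_pos: [525.5, -156.3, 195.7]
tcp_rot: [3.142, 0.0, -2.874]
contact_force: [-0.0, 0.1, -2.1]
grip_width: 24.0
finger_force: 30.0
```

Emit:
play_rows --commands '[{"x": 0, "y": 0, "z": 0.0004, "twist": 0}, {"x": 0, "y": 0, "z": 0.0008, "twist": 0}, {"x": 0, "y": 0, "z": 0.0012, "twist": 0}, {"x": 0, "y": 0, "z": 0.0015, "twist": 0}, {"x": 0, "y": 0, "z": 0.0015, "twist": 0}, {"x": 0, "y": 0, "z": 0.0015, "twist": 0}, {"x": 0, "y": 0, "z": 0.0015, "twist": 0}, {"x": 0, "y": 0, "z": 0.0015, "twist": 0}]'

```text
time: 14.9
tool_pos: [525.5, -156.4, 194.2]
tcp_rot: [-3.142, 0.0, -2.874]
contact_force: [0.2, 0.8, -2.5]
grip_width: 24.0
finger_force: 30.0
```

Emit:
play_rows --commands '[{"x": 0, "y": 0, "z": 0.0004, "twist": 0}, {"x": 0, "y": 0, "z": 0.0008, "twist": 0}, {"x": 0, "y": 0, "z": 0.0012, "twist": 0}, {"x": 0, "y": 0, "z": 0.0015, "twist": 0}, {"x": 0, "y": 0, "z": 0.0015, "twist": 0}, {"x": 0, "y": 0, "z": 0.0015, "twist": 0}, {"x": 0, "y": 0, "z": 0.0015, "twist": 0}, {"x": 0, "y": 0, "z": 0.0015, "twist": 0}]'

```text
time: 15.7
tool_pos: [525.5, -156.4, 192.7]
tcp_rot: [-3.142, 0.0, -2.874]
contact_force: [0.1, -0.9, -2.5]
grip_width: 24.0
finger_force: 30.0
```

Emit:
play_rows --commands '[{"x": 0, "y": 0, "z": 0.0004, "twist": 0}, {"x": 0, "y": 0, "z": 0.0008, "twist": 0}, {"x": 0, "y": 0, "z": 0.0012, "twist": 0}, {"x": 0, "y": 0, "z": 0.0015, "twist": 0}, {"x": 0, "y": 0, "z": 0.0015, "twist": 0}, {"x": 0, "y": 0, "z": 0.0015, "twist": 0}, {"x": 0, "y": 0, "z": 0.0015, "twist": 0}, {"x": 0, "y": 0, "z": 0.0015, "twist": 0}]'

```text
time: 16.5
tool_pos: [525.5, -156.3, 191.2]
tcp_rot: [3.142, 0.0, -2.874]
contact_force: [-0.2, -0.2, -2.9]
grip_width: 24.2
finger_force: 30.0
```

Emit:
play_rows --commands '[{"x": 0, "y": 0, "z": 0.0004, "twist": 0}, {"x": 0, "y": 0, "z": 0.0008, "twist": 0}, {"x": 0, "y": 0, "z": 0.0012, "twist": 0}, {"x": 0, "y": 0, "z": 0.0015, "twist": 0}, {"x": 0, "y": 0, "z": 0.0015, "twist": 0}, {"x": 0, "y": 0, "z": 0.0015, "twist": 0}, {"x": 0, "y": 0, "z": 0.0015, "twist": 0}, {"x": 0, "y": 0, "z": 0.0015, "twist": 0}]'

```text
time: 17.3
tool_pos: [525.6, -156.4, 189.9]
tcp_rot: [-3.141, 0.0, -2.874]
contact_force: [-0.2, 1.1, 1.8]
grip_width: 23.9
finger_force: 30.0
```

Emit:
play_rows --commands '[{"x": 0, "y": 0, "z": 0.0004, "twist": 0}, {"x": 0, "y": 0, "z": 0.0008, "twist": 0}, {"x": 0, "y": 0, "z": 0.0012, "twist": 0}, {"x": 0, "y": 0, "z": 0.0015, "twist": 0}, {"x": 0, "y": 0, "z": 0.0015, "twist": 0}, {"x": 0, "y": 0, "z": 0.0015, "twist": 0}, {"x": 0, "y": 0, "z": 0.0015, "twist": 0}, {"x": 0, "y": 0, "z": 0.0015, "twist": 0}]'

```text
time: 18.1
tool_pos: [525.7, -156.3, 188.9]
tcp_rot: [-3.141, 0.001, -2.874]
contact_force: [-0.9, 1.5, 6.9]
grip_width: 24.0
finger_force: 30.0
```

Contact felt: deck at ~135 mm (6.9+2.7 ≈ 9.6 N load now). Easing off to ~4 N, then sliding in.

Emit:
play_rows --commands '[{"x": 0, "y": 0, "z": -0.0006, "twist": 0}, {"x": 0, "y": 0, "z": -0.0012, "twist": 0}, {"x": 0.003, "y": 0, "z": -0.0012, "twist": 0}, {"x": 0.007, "y": 0, "z": -0.0012, "twist": 0}, {"x": 0.011, "y": 0, "z": -0.0012, "twist": 0}, {"x": 0.015, "y": 0, "z": -0.0012, "twist": 0}, {"x": 0.018, "y": 0, "z": -0.0012, "twist": 0}, {"x": 0.02, "y": 0, "z": -0.0012, "twist": 0}]'

```text
time: 18.9
tool_pos: [505.8, -161.9, 189.5]
tcp_rot: [-3.141, 0.0, -2.874]
contact_force: [1.4, -0.3, 4.4]
grip_width: 23.8
finger_force: 30.0
```

```bash
cat > f.py <<'E'
from h import *
import sys
w=cap('wrist',sys.argv[1]); w=load(sys.argv[1]);p=cv2.GaussianBlur(w['pixels'].astype(np.float32).sum(2),(1,5),0)
o=bot.get_obs();R=toolR(); print('F tool',(R.T@o['contact_force']).round(1),'M',o['moment'].round(3),o['tool_pos'].round(1))
E
python3 f.py w7; python3 -c "
from h import *
W=crop('w7',156,356,100,230,4); cv2.imwrite('pics/c7.png',cv2.convertScaleAbs(W,alpha=1.6))"
```

```text
F tool [-2.1 -0.5 -4.2] M [ 0.088 -0.44  -0.03 ] [ 505.6 -161.9  189.5]
```

View pics/c7.png

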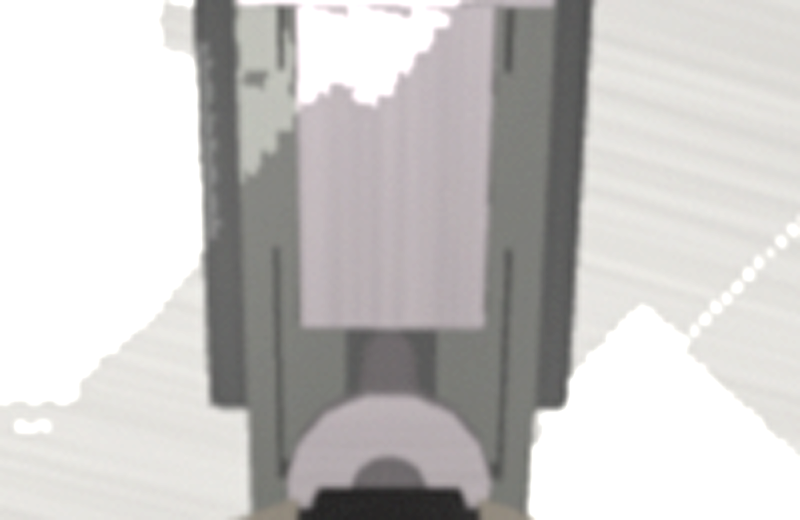

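The crop shows the flange front edge at wrist row ~198.2, the keeper front edge at ~181.8, everything centred on the slot (flange mid 390, slot mid 391 in the crop). Computing the gap.

Run:
```python
from h import *
w=load('w7');R=toolR();o=bot.get_obs();T=lambda q:(R.T@(q-o['tool_pos'])).round(1)
p=w['pixels'].astype(int).sum(2)
print(p[175:206,252].tolist())
print('keeper',T(atz(w,253,181.75,143)),T(atz(w,253,181.75,136.5)),'flange',T(atz(w,253,198.25,141)))
```

```text
[344, 344, 344, 342, 343, 344, 316, 250, 205, 202, 205, 205, 204, 206, 205, 205, 203, 205, 205, 203, 202, 206, 216, 258, 316, 339, 343, 342, 340, 335, 337]
keeper [32.3  0.1 46.5] [30.5  0.1 53. ] flange [19.5  0.1 48.5]
```

Emit:
play_rows --commands '[{"x": 0, "y": 0, "z": -0.0003, "twist": 0}, {"x": 0.001, "y": 0, "z": -0.0006, "twist": 0}, {"x": 0.003, "y": 0, "z": -0.0006, "twist": 0}, {"x": 0.005, "y": 0, "z": -0.0006, "twist": 0}, {"x": 0.007, "y": 0, "z": -0.0006, "twist": 0}, {"x": 0.009, "y": 0, "z": -0.0006, "twist": 0}, {"x": 0.01, "y": 0, "z": -0.0006, "twist": 0}, {"x": 0.01, "y": 0, "z": -0.0006, "twist": 0}]'

```text
time: 19.75
tool_pos: [496.3, -164.2, 189.9]
tcp_rot: [3.141, -0.0, -2.874]
contact_force: [1.7, 1.1, 1.6]
grip_width: 24.0
finger_force: 30.0
```

```bash
python3 f.py w8; python3 -c "
from h import *
p=load('w8')['pixels'].astype(int).sum(2); print(p[178:206,252].tolist())"
```

```text
F tool [-1.1  0.1 -2. ] M [ 0.166 -0.321 -0.007] [ 496.3 -164.2  189.9]
[340, 341, 340, 340, 340, 341, 339, 340, 339, 338, 340, 338, 337, 336, 336, 338, 336, 302, 237, 220, 260, 313, 338, 344, 340, 337, 340, 338]
```

Emit:
play_rows --commands '[{"x": 0.001, "y": 0, "z": 0, "twist": 0}, {"x": 0.002, "y": 0, "z": 0, "twist": 0}, {"x": 0.003, "y": 0, "z": 0, "twist": 0}, {"x": 0.004, "y": 0, "z": 0, "twist": 0}, {"x": 0.005, "y": 0, "z": 0, "twist": 0}, {"x": 0.006, "y": 0, "z": 0, "twist": 0}, {"x": 0.007, "y": 0, "z": 0, "twist": 0}, {"x": 0.007, "y": 0, "z": 0, "twist": 0}]'

```text
time: 20.6
tool_pos: [489.6, -166.1, 189.9]
tcp_rot: [3.141, -0.0, -2.874]
contact_force: [2.8, 1.3, 1.1]
grip_width: 23.8
finger_force: 30.0
```

```bash
python3 f.py w9; python3 -c "
from h import *
p=load('w9')['pixels'].astype(int).sum(2); print(p[185:206,252].tolist())"
```

```text
F tool [-3.6  0.4 -0.6] M [ 0.281 -0.629  0.022] [ 489.6 -166.1  189.9]
[340, 340, 340, 337, 340, 337, 338, 335, 337, 335, 337, 334, 338, 329, 327, 338, 343, 340, 337, 337, 339]
```

Emit:
play_rows --commands '[{"x": 0.001, "y": 0, "z": 0, "twist": 0}, {"x": 0.002, "y": 0, "z": 0, "twist": 0}, {"x": 0.003, "y": 0, "z": 0, "twist": 0}, {"x": 0.004, "y": 0, "z": 0, "twist": 0}, {"x": 0.005, "y": 0, "z": 0, "twist": 0}, {"x": 0.006, "y": 0, "z": 0, "twist": 0}, {"x": 0.006, "y": 0, "z": 0, "twist": 0}, {"x": 0.006, "y": 0, "z": 0, "twist": 0}]'

```text
time: 21.45
tool_pos: [484.1, -167.6, 190.1]
tcp_rot: [3.142, 0.001, -2.874]
contact_force: [4.9, 1.8, -0.6]
grip_width: 23.7
finger_force: 30.0
```

```bash
python3 f.py w10
python3 - <<'E'
from h import *
w=load('w10');p=cv2.GaussianBlur(w['pixels'].astype(np.float32).sum(2),(1,5),0)
for v in(150,170,185): print(v,edges(p,v,200,310))
for v in (210,):print(v,edges(p,v,210,300))
E
```

```text
F tool [-5.4  1.3  0.4] M [ 0.439 -0.938  0.   ] [ 484.1 -167.6  190. ]
150 [(205.8000030517578, -179), (209.6999969482422, -29), (215.89999389648438, 64), (218.60000610351562, -35), (225.5, -30), (227.60000610351562, 23), (230.39999389648438, 53), (277.3999938964844, -65), (280.5, -29), (282.6000061035156, 29), (292.0, -23), (300.5, 135)]
170 [(203.5, -73), (206.6999969482422, -125), (216.39999389648438, 25), (230.6999969482422, 59), (276.6000061035156, -56), (290.79998779296875, -23), (299.3999938964844, 131)]
185 [(207.1999969482422, -99), (216.6999969482422, 26), (230.60000610351562, 51), (276.5, -49), (290.20001220703125, -22), (298.3999938964844, 130)]
210 [(217.60000610351562, 33), (224.39999389648438, -32), (226.60000610351562, 29), (230.6999969482422, 33), (274.8999938964844, -32), (279.6000061035156, -25), (281.5, 29), (288.70001220703125, -24), (296.70001220703125, 182)]
```

Spring force 5.4 N as expected at full depth; flange is centred between throat walls (252.8 against 253.0). Testing the drop with 2 mm.

Emit:
play_rows --commands '[{"x": 0, "y": 0, "z": 0.0004, "twist": 0}, {"x": 0, "y": 0, "z": 0.0008, "twist": 0}, {"x": 0, "y": 0, "z": 0.0012, "twist": 0}, {"x": 0, "y": 0, "z": 0.0016, "twist": 0}, {"x": 0, "y": 0, "z": 0.002, "twist": 0}, {"x": 0, "y": 0, "z": 0.002, "twist": 0}, {"x": 0, "y": 0, "z": 0.002, "twist": 0}, {"x": 0, "y": 0, "z": 0.002, "twist": 0}]'

```text
time: 22.3
tool_pos: [484.3, -167.8, 188.3]
tcp_rot: [-3.141, 0.001, -2.874]
contact_force: [5.5, 2.2, 1.6]
grip_width: 23.7
finger_force: 30.0
```

Emit:
play_rows --commands '[{"x": 0, "y": 0, "z": 0.0004, "twist": 0}, {"x": 0, "y": 0, "z": 0.0008, "twist": 0}, {"x": 0, "y": 0, "z": 0.0012, "twist": 0}, {"x": 0, "y": 0, "z": 0.0016, "twist": 0}, {"x": 0, "y": 0, "z": 0.0016, "twist": 0}, {"x": 0, "y": 0, "z": 0.0016, "twist": 0}, {"x": 0, "y": 0, "z": 0.0016, "twist": 0}, {"x": 0, "y": 0, "z": 0.0016, "twist": 0}]'

```text
time: 23.1
tool_pos: [484.3, -167.9, 186.6]
tcp_rot: [-3.141, 0.001, -2.874]
contact_force: [5.2, 1.7, 1.4]
grip_width: 23.9
finger_force: 30.0
```

```bash
python3 f.py w11; python3 -c "
from h import *
W=crop('w11',156,356,110,235,4); cv2.imwrite('pics/c11.png',cv2.convertScaleAbs(W,alpha=1.6))"
```

```text
F tool [-5.4 -0.8 -0.5] M [ 0.287 -0.942 -0.018] [ 484.3 -167.9  186.6]
```

View pics/c11.png

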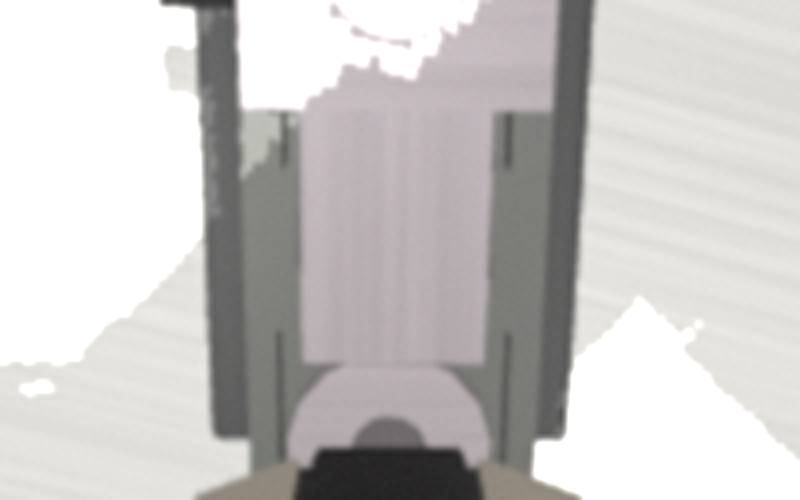

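The crop shows the flange centred and pushing the keeper; vertical force stays flat while sinking, so it is entering the throat. Continuing down.

Emit:
play_rows --commands '[{"x": 0, "y": 0, "z": 0.0004, "twist": 0}, {"x": 0, "y": 0, "z": 0.0008, "twist": 0}, {"x": 0, "y": 0, "z": 0.0012, "twist": 0}, {"x": 0, "y": 0, "z": 0.0016, "twist": 0}, {"x": 0, "y": 0, "z": 0.002, "twist": 0}, {"x": 0, "y": 0, "z": 0.0024, "twist": 0}, {"x": 0, "y": 0, "z": 0.0024, "twist": 0}, {"x": 0, "y": 0, "z": 0.0024, "twist": 0}]'

```text
time: 23.95
tool_pos: [483.7, -167.6, 183.8]
tcp_rot: [3.141, -0.001, -2.874]
contact_force: [0.5, -0.3, -1.8]
grip_width: 23.7
finger_force: 30.0
```

Emit:
play_rows --commands '[{"x": 0, "y": 0, "z": 0.0004, "twist": 0}, {"x": 0, "y": 0, "z": 0.0008, "twist": 0}, {"x": 0, "y": 0, "z": 0.0012, "twist": 0}, {"x": 0, "y": 0, "z": 0.0016, "twist": 0}, {"x": 0, "y": 0, "z": 0.0016, "twist": 0}, {"x": 0, "y": 0, "z": 0.0016, "twist": 0}, {"x": 0, "y": 0, "z": 0.0016, "twist": 0}, {"x": 0, "y": 0, "z": 0.0016, "twist": 0}]'

```text
time: 24.75
tool_pos: [484.0, -167.7, 182.4]
tcp_rot: [3.142, 0.0, -2.874]
contact_force: [-0.6, -0.1, -3.1]
grip_width: 23.9
finger_force: 30.0
```

Lateral force vanished: the keeper has sprung over. Final millimetre to the floor.

Emit:
play_rows --commands '[{"x": 0, "y": 0, "z": 0.0003, "twist": 0}, {"x": 0, "y": 0, "z": 0.0006, "twist": 0}, {"x": 0, "y": 0, "z": 0.0009, "twist": 0}, {"x": 0, "y": 0, "z": 0.001, "twist": 0}, {"x": 0, "y": 0, "z": 0.001, "twist": 0}, {"x": 0, "y": 0, "z": 0.001, "twist": 0}, {"x": 0, "y": 0, "z": 0.001, "twist": 0}, {"x": 0, "y": 0, "z": 0.001, "twist": 0}]'

```text
time: 25.55
tool_pos: [484.0, -167.7, 181.4]
tcp_rot: [3.142, 0.0, -2.874]
contact_force: [-0.4, -0.4, -1.6]
grip_width: 24.3
finger_force: 30.0
```

Emit:
play_rows --commands '[{"x": 0, "y": 0, "z": 0.0003, "twist": 0}, {"x": 0, "y": 0, "z": 0.0006, "twist": 0}, {"x": 0, "y": 0, "z": 0.0008, "twist": 0}, {"x": 0, "y": 0, "z": 0.0008, "twist": 0}, {"x": 0, "y": 0, "z": 0.0008, "twist": 0}, {"x": 0, "y": 0, "z": 0.0008, "twist": 0}, {"x": 0, "y": 0, "z": 0.0008, "twist": 0}, {"x": 0, "y": 0, "z": 0.0008, "twist": 0}]'

```text
time: 26.35
tool_pos: [484.0, -167.7, 180.7]
tcp_rot: [-3.142, 0.0, -2.874]
contact_force: [-1.0, 1.9, 2.7]
grip_width: 23.8
finger_force: 30.0
```

Seated on the floor (~5 N). Ease 0.5 mm and release.

Emit:
play_rows --commands '[{"x": 0, "y": 0, "z": -0.0003, "twist": 0}, {"x": 0, "y": 0, "z": -0.0005, "twist": 0}, {"x": 0, "y": 0, "z": -0.0005, "twist": 0}, {"x": 0, "y": 0, "z": -0.0005, "twist": 0}, {"x": 0, "y": 0, "z": -0.0005, "twist": 0}, {"x": 0, "y": 0, "z": -0.0005, "twist": 0}, {"x": 0, "y": 0, "z": -0.0005, "twist": 0}, {"x": 0, "y": 0, "z": -0.0005, "twist": 0}]'

```text
time: 27.15
tool_pos: [484.0, -167.7, 181.1]
tcp_rot: [3.142, 0.0, -2.874]
contact_force: [-0.7, 0.3, 0.5]
grip_width: 24.1
finger_force: 30.0
```

Emit:
play_rows --commands '[{"x": 0, "y": 0, "z": 0, "twist": 0}, {"x": 0, "y": 0, "z": 0, "twist": 0}, {"x": 0, "y": 0, "z": 0, "twist": 0}, {"x": 0, "y": 0, "z": 0, "twist": 0}, {"x": 0, "y": 0, "z": 0, "twist": 0}, {"x": 0, "y": 0, "z": 0, "twist": 0}, {"x": 0, "y": 0, "z": 0, "twist": 0}, {"x": 0, "y": 0, "z": 0, "twist": 0}]' --jaw 0.4

```text
time: 27.95
tool_pos: [484.0, -167.7, 181.1]
tcp_rot: [3.142, 0.0, -2.874]
contact_force: [0.4, 0.4, 0.2]
grip_width: 55.0
finger_force: 0.0
```

Emit:
play_rows --commands '[{"x": 0, "y": 0, "z": -0.005, "twist": 0}, {"x": 0, "y": 0, "z": -0.015, "twist": 0}, {"x": 0, "y": 0, "z": -0.03, "twist": 0}, {"x": 0, "y": 0, "z": -0.05, "twist": 0}, {"x": 0, "y": 0, "z": -0.075, "twist": 0}, {"x": 0, "y": 0, "z": -0.1, "twist": 0}, {"x": -0.02, "y": 0, "z": -0.115, "twist": 0}, {"x": -0.04, "y": 0, "z": -0.12, "twist": 0}]'

```text
time: 28.75
tool_pos: [523.5, -157.4, 304.6]
tcp_rot: [-3.138, 0.004, -2.875]
contact_force: [0.1, -0.5, -0.0]
grip_width: 55.4
finger_force: 0.0
```

Emit:
play_rows --commands '[{"x": -0.02, "y": 0, "z": 0, "twist": 0}, {"x": -0.04, "y": 0, "z": 0, "twist": 0}, {"x": -0.05, "y": 0, "z": 0, "twist": 0}, {"x": -0.05, "y": 0, "z": 0, "twist": 0}, {"x": -0.05, "y": 0, "z": 0, "twist": 0}, {"x": -0.05, "y": 0, "z": 0, "twist": 0}, {"x": -0.05, "y": 0, "z": 0, "twist": 0}, {"x": -0.05, "y": 0, "z": 0, "twist": 0}]'

```text
time: 29.55
tool_pos: [570.4, -144.2, 301.4]
tcp_rot: [-3.141, 0.0, -2.875]
contact_force: [-0.5, 0.2, 0.2]
grip_width: 55.2
finger_force: 0.0
```

```bash
python3 f.py w12; python3 -c "
from h import *
cap('scene','s12')
A=crop('w12',130,390,0,200,2)[:400,:520]; B=crop('s12',135,225,175,275,4)
W=np.zeros((400,800,3),np.uint8);W[:,:440]=A[:,40:480];W[:,440:]=B[:400,:360]; cv2.imwrite('pics/c12.png',cv2.convertScaleAbs(W,alpha=1.5))"
```

```text
F tool [-0.4  0.7 -0.1] M [0.048 0.008 0.029] [ 570.5 -144.1  301.4]
```

View pics/c12.png

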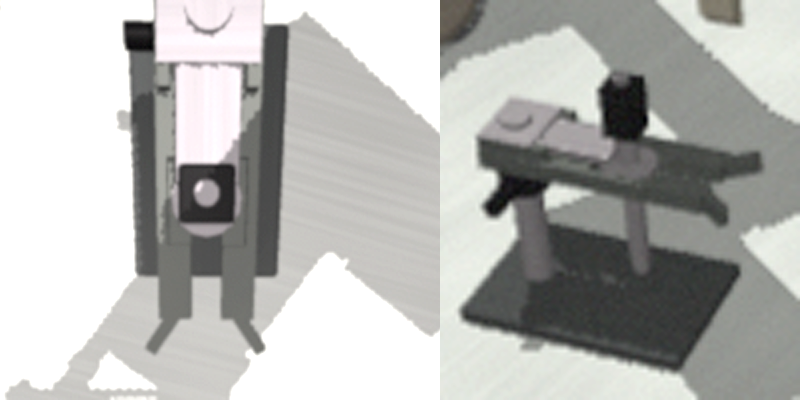

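The picture shows the nozzle hanging upright in the throat (stub at crop 206,192), flange recessed in its pocket with the keeper over its back and nothing touching it. Handing in.

```bash
python3 -c "
from h import *
print(bot.close_job())"
```

```text
the job is handed in; nothing more can be done
None
```

The nozzle hangs upright in the largest hook's throat with the keeper sprung back over the flange; it took about 30 s, the highest hook load I measured was about 10 N, and I've handed the job in (no verdict was returned).

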